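# Unlock and lower the bench work support

### The arm

A 6-joint arm with a two-finger parallel gripper is mounted at the origin on the work surface. World frame = base frame: x ahead of the robot, y to its left, z up, the work surface at z = 0. Lengths are in m, angles in degrees, forces in N, time in s.
With the tool pointing down it reaches from about 0.3 to 0.825 m from the base axis. Payload 5.4 kg.
Tool frame: the origin (TCP) lies midway between the tips of the shut fingers; the grasp point (between the pads) lies 19 mm behind it; x points along the fingers, z is the direction in which the jaws open and shut, and the axes are right-handed (so a half turn about x gives the same grasp; the last joint's range is limited). The gripper opens to 92 mm and grips with 3 to 60 N. Pads are 20 mm wide; open, the fingers measure 128 mm over their backs; the gripper's body (75 mm by 189 mm) begins 69 mm behind the grasp point.
Start: joints at [54.769, 9.076, 91.501, -0, 79.423, -12.038], TCP at [0.226, 0.529, 0.215] pointing down, gripper open.
Joint ranges: [-166.64, 166.64], [-54.1, 131.32], [10.49, 154.53], [-73.88, 253.88], [9.74, 151.15], [-171.62, 171.62]. Speed limits (degrees/s): [147.25, 147.25, 180, 180, 180, 180].

### API

Orientations are given as a 3x3 rotation matrix whose columns are the frame's x, y, z axes.
In Python, from rig import * gives the robot as it stands.
- The arm moves only by the shell command python3 -m creep 'ROWS' [FORCE]. ROWS is JSON, a list that holds one entry, the list of rows, each a list of 7 numbers: the turn, a rotation vector about the tool's x, y, z in rad, then the shift along the tool's x, y, z in mm, then the closure in counts, from 0 (fully open) to 255 (shut). A call has 1 to 12 rows; each row shifts and turns the commanded pose from where the row before left it, along the tool's axes as they then stand; what a row does not reach is not made up. A row lasts 1/10 s, in which the tool goes at most 50 mm and 8.59 degrees, less where a joint would pass 70% of its speed; a pose out of reach is approached as far as the arm can. A call is refused whole if a number of a shift passes 50 or a number of a turn 0.15, either way. A call with a gripper value outside its range is refused whole. The fingers move at their own pace and stop on an object; FORCE is the grip in N (left out, the last holds). Time passes only in rows, so rows that do not move let the fingers close. It gives the time, the measured TCP pose, the force and the opening at its end, in the units of the state.
- read_state(): the state, without advancing time (a new reading comes with each control period).
- read_camera(name): name is "scene" or "side" or "wrist"; returns a dict with "pixels" (420x560x3 uint8, blue, green, red), "K" (3x3 intrinsics, pixels), "origin" and "attitude" of the camera in the world; the wrist camera has in their place "tool_from_camera" (4x4, takes a point from camera to tool coordinates, whose origin is the TCP and whose axes are the tool frame's). Camera axes: x right, y down, z forward; pixel columns grow to the right and rows downward; lengths in m; the calibration is good to about 2 mm. The wrist camera is an equidistant fisheye: a pixel r from the principal point sees the ray r / f radians off the axis. A picture is of the moment at which its call begins: read the wrist's pose just before it. There is no depth.
- job_done(): hands the job in, once; it reports no verdict.
The state is a dict: "t": time; "qpos": joint angles; "joint_vel": joint speeds; "joint_efforts": joint torques, N m; "tool_pos": TCP position; "orientation": TCP orientation; "wrist_force": force on the tool from outside, world axes, zero at the start; "moment": the same for the moment, N m; "width": finger opening in m.
Only numpy, scipy, OpenCV 4.12 (cv2) and the standard library are available. Lean on these libraries where they do the work, as an engineer would, in place of code of your own. Each camera call takes 0.05 s, during which the arm holds its last target.

### The job

Lower the bench's work support so that a panel can slide over it. With a fingertip, roll the big knurled locking ring, now fully tight, anticlockwise (seen from above) through two full turns, leaving the pillar where it is meanwhile, then press the pillar's round wooden pad straight down until the pillar is fully home on its stop. Stop the ring at two turns, give or take a quarter, never pull the pillar up, and leave the things standing around undisturbed.

Things in the scene. Friction and masses are not known exactly. Their poses are not given: they have to be found in the camera images.
- stand: Grey round cast foot of the work support, fixed to the bench: a flange 156 mm across and 14 mm thick that slopes up to a 72 mm neck 41 mm high. Origin on its axis at bench height; z up along the axis shared by ring and pillar. A low brass index rib lies on the flange in its +x direction. The foot's heading varies.
- ring_centre (a point): Centre of the knurled steel locking ring, on the axis, half-way up the ring. The ring is 100 mm across its 48 vertical ridges (ridges stand 1 mm proud of a 98 mm body, 7.5 degrees apart) and 34 mm high: underside 42 mm and top face 76 mm above the bench. It turns in place and does not rise. It turns with about 0.05 N m, that is about 1 N at the rim. Nothing surrounds it; below the rim there is open space down to the flange.
- ring_dimple (a point): Dark round dimple, 14 mm across, on the ring's top face 37 mm from the axis. It turns with the ring; it points the same way as the brass index rib when the ring is fully tight, and again after each full turn.
- index_rib (a point): Middle of the top of the brass index rib, 24 mm long and 6 mm wide, on the foot's flange 64 mm from the axis and 21.5 mm above the bench. It lies under open air outside the ring and never moves.
- lock_ring (a joint): Angle of the locking ring, rad: 0 is fully tight (as at the start); it grows as the ring is loosened, anticlockwise seen from above. Two full turns are 12.57. The thread lets it go on to 20. The ring clamps the pillar through a brake jaw that lets go after about one and a half turns.
- pad_top (a point): Centre of the top face of the round wooden pad, 36 mm across and 12 mm thick, that caps the steel pillar (32 mm across) standing up through the middle of the ring. 98 to 104 mm above the bench at the start, 80 mm when fully home (4 mm above the ring's top face).
- pillar (a joint): How far the pillar has been pressed down, m: 4 to 10 mm at the start, 28 mm when fully home on its stop, where it stays. Once loosened it moves with about 3 N and stays wherever it is left; while the ring is tight it is clamped.
- spool: Loose empty wooden spool standing on end, 56 mm across, 54 mm high; origin under its centre. Bystander.
- oil_bottle: Loose small white plastic bottle, 44 mm across, 105 mm high; origin under its centre. Bystander.
- offcut: Loose block of light wood, 90 x 45 x 30 mm, lying flat; origin under its centre, long side along its x. Bystander.
- mallet: Loose hammer 220 mm long lying on the bench, handle to its -x. Bystander.

How it is judged (in metres and radians):
On the way, in this order (a step that is already met when the one before it is completed fails the run):
1. the ring has been loosened two full turns (within a quarter turn) with the pillar still where it started (within 3 mm) (value of joint lock_ring between 11 and 14.14 rad and distance of pad_top from where it was at the start of the episode below 0.003 m), for 0.2 s.
2. the pillar has been pressed down to its stop (value of joint pillar above 0.026 m), for 0.2 s.
At the end, for the whole second after the job is handed in: The ring rests at two full turns from tight, within a quarter turn (11.0 to 14.14 rad), and the pillar is fully down on its stop, within 2 mm (value of joint lock_ring between 11 and 14.14 rad and value of joint pillar above 0.026 m and velocity of joint lock_ring between -0.05 and 0.05 rad/s); the robot touches nothing.
It fails at once if the pillar was pressed down before the ring was loosened (value of joint lock_ring below 11 rad and distance of pad_top from where it was at the start of the episode above 0.005 m).
It fails at once if the pillar was pulled up (value of joint pillar below 0.002 m).
It fails at once if a bystander was moved or lifted (distance of any of spool, oil_bottle, offcut, mallet from where it was at the start of the episode above 0.015 m).
It also fails if it takes over 72 s, if anything falls off the work surface, if the arm or the gripper's body presses on something with over 40 N, if the wrist force passes 120 N, or if a joint passes its speed limit or range.

## Working session

There is one attempt and no reset: what is moved stays moved. The work goes in short steps, Python scripts to look and compute and a shell command to move; the robot and the scene stay as the last step left them, time stands still between calls to the robot, and variables do not carry over. Pictures are saved under pics/ and viewed, and the job is handed in when it is done.

```bash
ls; mkdir -p pics; python3 - <<'E'
from rig import *
import cv2
s=read_state();print(s)
for n in ["scene","side","wrist"]:
    c=read_camera(n);cv2.imwrite(f"pics/{n}0.png",c["pixels"])
    print(n,{k:v for k,v in c.items() if k!="pixels"})
E
```

```text
pics
{'t': 0.0, 'qpos': array([ 5.47688863e+01,  9.11134903e+00,  9.15708644e+01, -4.48124701e-04,
        7.94254596e+01, -1.20379852e+01]), 'joint_vel': array([-0.01738808,  0.10788127,  0.0447677 , -0.04414003, -0.02607316,
        0.02194583]), 'joint_efforts': array([-2.69603206e-04, -3.85549164e+01, -3.22115636e+01,  7.02131563e-02,
        3.75710358e-02, -1.59229585e-04]), 'tool_pos': array([0.22610414, 0.52799315, 0.21364315]), 'orientation': array([[-1.07781274e-03, -9.19182939e-01,  3.93829358e-01],
       [-1.53946453e-03,  3.93830645e-01,  9.19181730e-01],
       [-9.99998234e-01,  3.84419452e-04, -1.83952522e-03]]), 'wrist_force': array([-0.21385051,  0.39669307,  0.00659031]), 'moment': array([-0.02615968, -0.00353162,  0.01337176]), 'width': 0.09201229799861549}
scene {'K': array([[478.3757396 ,   0.        , 282.08593009],
       [  0.        , 478.3757396 , 207.65822881],
       [  0.        ,   0.        ,   1.        ]]), 'origin': array([ 1.22156668, -0.38356588,  1.03787615]), 'attitude': array([[ 0.38789094,  0.73087919, -0.56156587],
       [ 0.9217027 , -0.30
[... 318 characters left out ...]
.12060049e-01, -3.11984442e-01,  4.93177641e-01],
       [-5.83573599e-01, -4.34970149e-01,  6.85742535e-01],
       [ 5.76549957e-04, -8.44669567e-01, -5.35287764e-01]])}
wrist {'K': array([[325.1922621 ,   0.        , 278.06475573],
       [  0.        , 325.1922621 , 204.60613956],
       [  0.        ,   0.        ,   1.        ]]), 'tool_from_camera': array([[ 3.53847010e-04, -2.98446551e-01,  9.54426284e-01,
        -1.69713183e-01],
       [ 4.56162049e-04, -9.54426196e-01, -2.98446693e-01,
         8.56190166e-02],
       [ 9.99999833e-01,  5.40977519e-04, -2.01580865e-04,
        -1.45501705e-04],
       [ 0.00000000e+00,  0.00000000e+00,  0.00000000e+00,
         1.00000000e+00]])}
```

View pics/scene0.png

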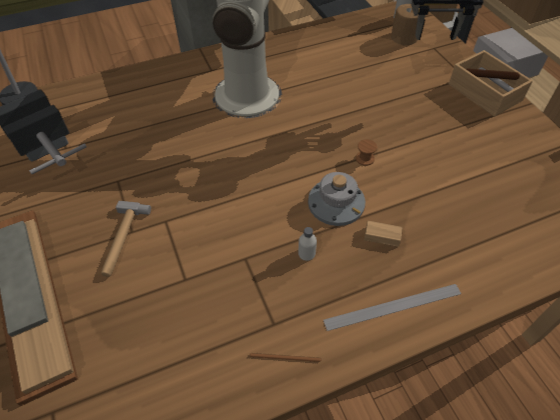

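View pics/side0.png

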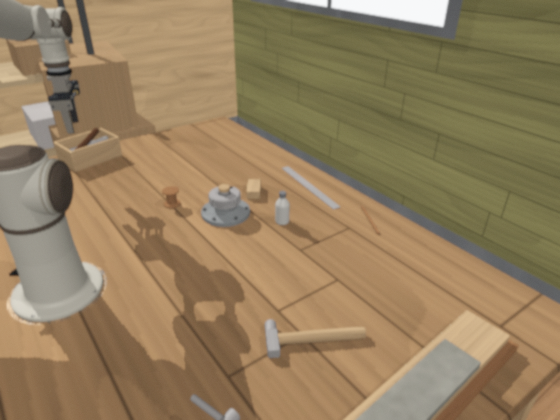

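View pics/wrist0.png

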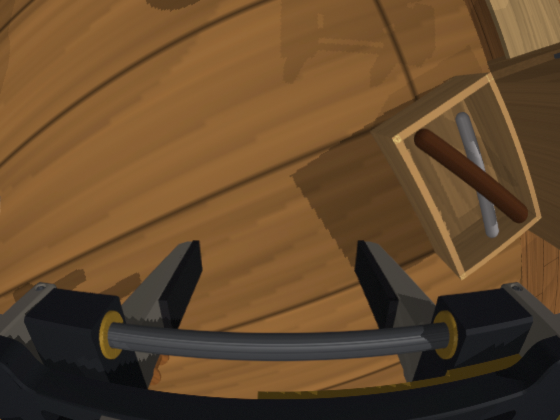

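The scene view shows the stand near (338,195), with its pad at (340,182). The spool is at (367,152), the offcut at (383,234), the bottle at (308,245) and the mallet far off at (125,235). In the side view the pad is near (224,188). Next I'll triangulate these.

```bash
python3 - <<'E'
import cv2,numpy as np
a=cv2.imread("pics/scene0.png")[130:280,270:420];b=cv2.imread("pics/side0.png")[160:250,150:300]
cv2.imwrite("pics/za.png",cv2.resize(a,None,fx=4,fy=4,interpolation=cv2.INTER_CUBIC))
cv2.imwrite("pics/zb.png",cv2.resize(b,None,fx=5,fy=5,interpolation=cv2.INTER_CUBIC))
E
```

```text
(no output)
```

View pics/za.png

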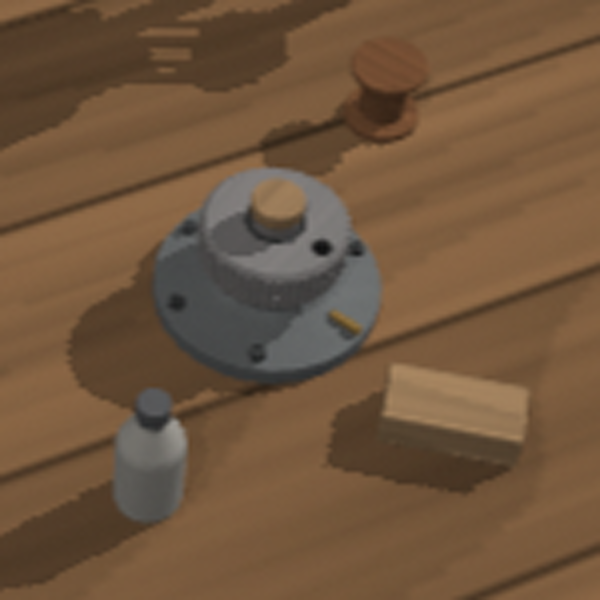

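View pics/zb.png

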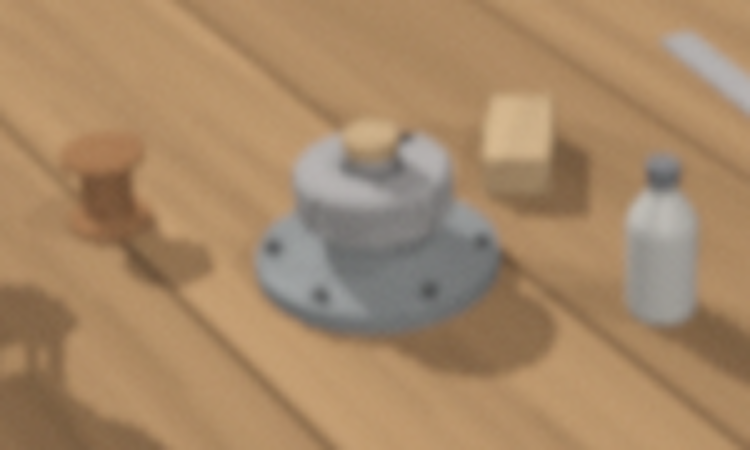

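Zoomed scene view: the ring-top centre is at (339.2,185.5), the dimple at (350.2,191.5), the rib at (356.2,210.5) and the pad top at (339.5,180.5). In the side view the pad top is at (224.4,187.4).

```bash
cat > h.py <<'E'
from rig import *
import numpy as np, cv2
np.set_printoptions(precision=4,suppress=True)
def ray(c,uv):
    d=np.linalg.inv(c["K"])@np.array([uv[0],uv[1],1.]);return c["origin"],c["attitude"]@d
def onz(c,uv,z):
    o,d=ray(c,uv);return o+d*(z-o[2])/d[2]
def tri(r1,r2):
    A=np.stack([r1[1],-r2[1]],1);t=np.linalg.lstsq(A,r2[0]-r1[0],rcond=None)[0]
    p,q=r1[0]+t[0]*r1[1],r2[0]+t[1]*r2[1];return (p+q)/2,np.linalg.norm(p-q)
E
python3 - <<'E'
from h import *
a=read_camera("scene");b=read_camera("side")
print("pad tri",tri(ray(a,(339.5,180.5)),ray(b,(224.4,187.4))))
print("pad a,b z.101",onz(a,(339.5,180.5),.101),onz(b,(224.4,187.4),.101))
ma=lambda u,v:(u/4+270,v/4+130)
mb=lambda u,v:(u/5+150,v/5+160)
print("ring",onz(a,(339.2,185.5),.076),onz(b,mb(373,169),.076))
print("dimple",onz(a,(350.2,191.5),.076),"rib",onz(a,(356.2,210.5),.0215))
print("flange",onz(a,ma(268,272),.014))
print("spool",onz(a,ma(390,66),.054),onz(b,mb(103,151),.054))
print("bottle cap",onz(a,ma(153,400),.105),onz(b,mb(662,160),.105))
for p in [(390,367),(527,387),(522,440),(382,408)]: print("offcut",onz(a,ma(*p),.03))
E
```

```text
pad tri (array([0.5309, 0.0664, 0.0952]), np.float64(0.0006278418252456788))
pad a,b z.101 [0.5349 0.0639 0.101 ] [0.5259 0.0567 0.101 ]
ring [0.5317 0.0672 0.076 ] [0.5272 0.0606 0.076 ]
dimple [0.561  0.0843 0.076 ] rib [0.588  0.0949 0.0215]
flange [0.5248 0.0704 0.014 ]
spool [0.4168 0.2189 0.054 ] [0.4146 0.2175 0.054 ]
bottle cap [ 0.6471 -0.0767  0.105 ] [ 0.6496 -0.0759  0.105 ]
offcut [0.6371 0.1005 0.03  ]
offcut [0.6854 0.174  0.03  ]
offcut [0.7194 0.1495 0.03  ]
offcut [0.6635 0.0801 0.03  ]
```

```bash
python3 -m creep '[[[-0.135,0,0,0,0,0,255],[-0.135,0,0,0,0,0,255],[-0.135,0,0,0,0,0,255],[0,0,0,0,-10,-20,255],[0,0,0,0,-20,-30,255],[0,0,0,0,-20,-30,255],[0,0,0,0,-20,-30,255],[0,0,0,0,-20,-30,255],[0,0,0,0,-20,-30,255],[0,0,0,0,-20,-30,255],[0,0,0,0,-20,-30,255],[0,0,0,0,-20,-30,255]]]' 10
python3 -m creep '[[[0,0,0,0,-20,-30,255],[0,0,0,0,-20,-30,255],[0,0,0,0,-20,-30,255],[0,0,0,0,-20,-30,255],[0,0,0,0,-20,-30,255],[0,0,0,0,-20,-30,255],[0,0,0,0,-10,-20,255],[0,0,0,0,0,0,255],[0,0,0,0,0,0,255]]]'
python3 - <<'E'
from h import *
s=read_state();print(s["t"],s["tool_pos"],s["orientation"],s["wrist_force"],s["width"],s["qpos"])
c=read_camera("wrist");cv2.imwrite("pics/w1.png",c["pixels"])
E
```

```text
t: 1.45
tool_pos: [0.3971, 0.2673, 0.2146]
orientation: [[0.0, -1.0, -0.0], [0.0, -0.0, 1.0], [-1.0, -0.0, 0.0]]
wrist_force: [0.7, -0.3, -0.1]
width: 0.0003
t: 2.35
tool_pos: [0.5263, 0.0688, 0.2144]
orientation: [[-0.001, -1.0, 0.001], [0.001, 0.001, 1.0], [-1.0, 0.001, 0.001]]
wrist_force: [0.1, -0.0, -0.0]
width: 0.0003
2.35 [0.5263 0.0688 0.2144] [[-0.0007 -1.      0.0006]
 [ 0.0006  0.0006  1.    ]
 [-1.      0.0007  0.0006]] [ 0.0868 -0.0369 -0.0181] 0.00027349978006163623 [ -5.6291   2.538   98.5746   0.03    78.9326 -95.6008]
```

View pics/w1.png

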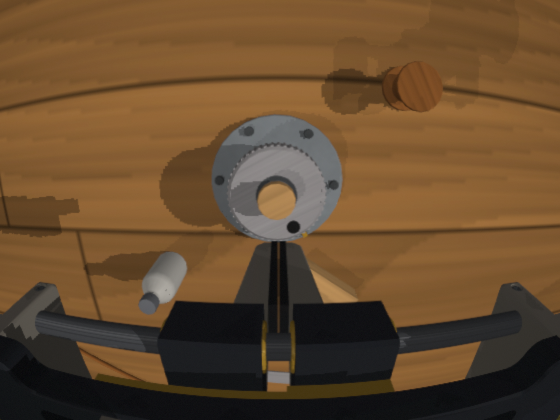

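The wrist view shows the whole ring: ring top centre about (278,192), pad (277,200), dimple (293,227). The fingertip is at about (278,242). Now I'll zoom in on the tip and compute.

```bash
cat >> h.py <<'E'
def wray(c,s,uv):
    K=c["K"];x=(uv[0]-K[0,2])/K[0,0];y=(uv[1]-K[1,2])/K[1,1];r=np.hypot(x,y)
    d=np.array([np.sin(r)*x/max(r,1e-9),np.sin(r)*y/max(r,1e-9),np.cos(r)])
    T=c["tool_from_camera"];R=s["orientation"]
    return s["tool_pos"]+R@T[:3,3], R@T[:3,:3]@d
def wz(c,s,uv,z):
    o,d=wray(c,s,uv);return o+d*(z-o[2])/d[2]
E
python3 - <<'E'
from h import *
s=read_state();c=read_camera("wrist");im=c["pixels"]
cv2.imwrite("pics/w1z.png",cv2.resize(im[130:290,190:370],None,fx=4,fy=3.7,interpolation=cv2.INTER_CUBIC))
h=cv2.cvtColor(im,cv2.COLOR_BGR2HSV)
pts=[]
for n,uv,z in [("ringL",(229,192),.076),("ringR",(328,192),.076),("ringT",(278,143),.076),("dim",(293,227),.076),("pad",(277,200),.1),
  ("flL",(212,180),.014),("flR",(342,180),.014),("tipL",(262,242),s["tool_pos"][2]),("tipR",(300,242),s["tool_pos"][2]),("spool",(419,87),.054),("cap",(149,302),.105)]:
    print(n,wz(c,s,uv,z))
E
```

```text
ringL [0.5236 0.021  0.076 ]
ringR [0.5235 0.1189 0.076 ]
ringT [0.4755 0.0694 0.076 ]
dim [0.5605 0.0847 0.076 ]
pad [0.5248 0.0685 0.1   ]
flL [ 0.5256 -0.0087  0.014 ]
flR [0.5254 0.1451 0.014 ]
tipL [0.5158 0.0603 0.2144]
tipR [0.5158 0.082  0.2144]
spool [0.4129 0.2187 0.054 ]
cap [ 0.6392 -0.0715  0.105 ]
```

View pics/w1z.png

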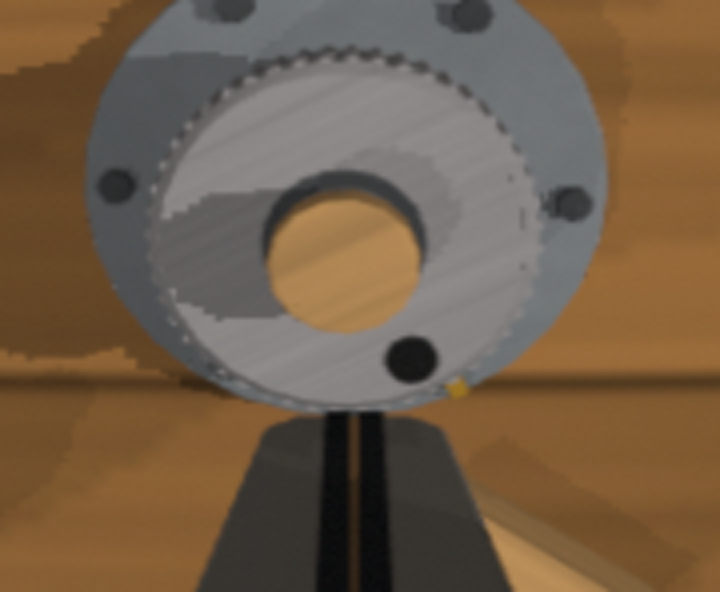

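The ring axis is at about (0.527, 0.068), with wrist and scene agreeing to a few mm. The shut tip is about 20 mm in tool y and 26 mm in tool z. I'll descend on the robot side of the ring with the tool orientation fixed, where tool x = −Z, y = −X and z = +Y.

```bash
python3 -m creep '[[[0,0,0,0,20,0,255],[0,0,0,0,30,0,255],[0,0,0,0,29,0,255],[0,0,0,20,0,0,255],[0,0,0,40,0,0,255],[0,0,0,40,0,0,255],[0,0,0,40,0,0,255],[0,0,0,24,0,0,255],[0,0,0,0,0,0,255],[0,0,0,0,0,0,255]]]' 40
python3 - <<'E'
from h import *
s=read_state();print(s["tool_pos"],s["wrist_force"],s["width"])
c=read_camera("wrist");cv2.imwrite("pics/w2.png",c["pixels"])
c=read_camera("side")["pixels"];cv2.imwrite("pics/s2.png",cv2.resize(c[100:260,130:330],None,fx=4,fy=3.7,interpolation=cv2.INTER_CUBIC))
E
```

```text
t: 3.45
tool_pos: [0.4476, 0.0692, 0.0512]
orientation: [[0.0, -1.0, -0.001], [0.0, -0.001, 1.0], [-1.0, -0.0, 0.0]]
wrist_force: [0.8, 0.5, 0.5]
width: 0.0006
[0.4476 0.0692 0.0512] [0.7962 0.4637 0.5051] 0.0006068615923260937
```

View pics/w2.png

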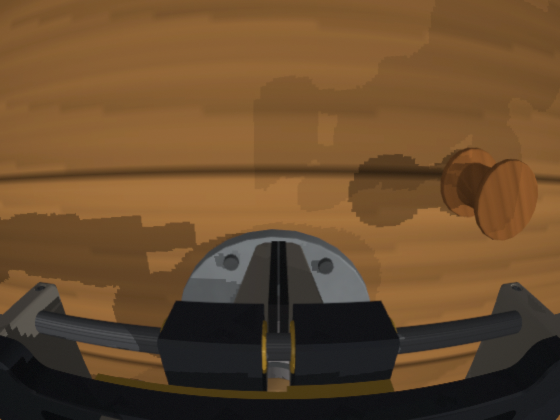

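View pics/s2.png

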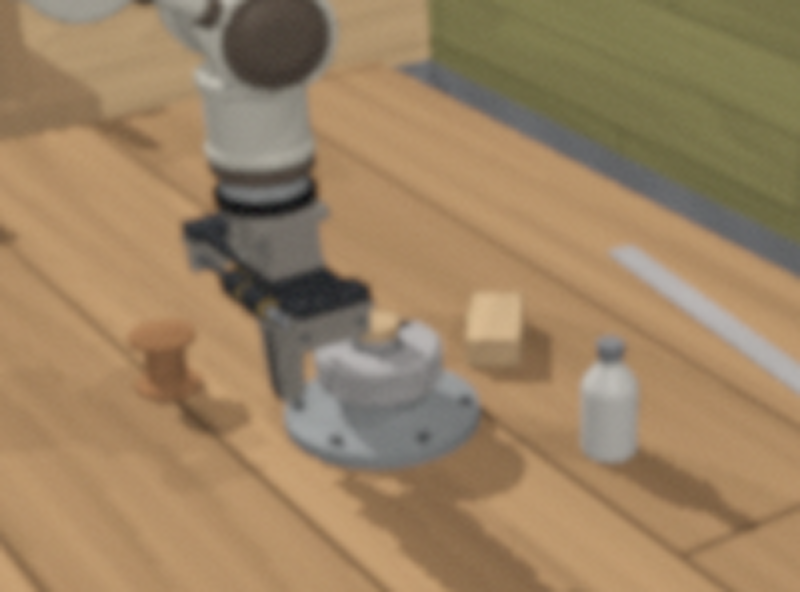

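The tip hangs beside the ring, clear of it, and the body is above the pad. Next I'll press +X gently to find contact.

```bash
for i in 1; do python3 -m creep '[[[0,0,0,0,-6,0,255],[0,0,0,0,-6,0,255],[0,0,0,0,-2,0,255],[0,0,0,0,0,0,255]]]'; python3 -m creep '[[[0,0,0,0,-2,0,255],[0,0,0,0,0,0,255]]]';python3 -m creep '[[[0,0,0,0,-2,0,255],[0,0,0,0,0,0,255]]]';done
```

```text
t: 3.95
tool_pos: [0.4623, 0.0684, 0.051]
orientation: [[0.001, -1.0, -0.0], [-0.0, -0.0, 1.0], [-1.0, -0.001, -0.0]]
wrist_force: [-0.1, -0.7, -0.4]
width: 0.0006
t: 4.15
tool_pos: [0.4636, 0.0685, 0.0506]
orientation: [[-0.0, -1.0, -0.0], [-0.0, -0.0, 1.0], [-1.0, 0.0, -0.0]]
wrist_force: [0.1, 0.0, 0.1]
width: 0.0004
t: 4.35
tool_pos: [0.4657, 0.0685, 0.0506]
orientation: [[0.0, -1.0, -0.0], [-0.0, -0.0, 1.0], [-1.0, -0.0, -0.0]]
wrist_force: [0.5, -0.2, 0.8]
width: 0.0005
```

```bash
for i in 1; do python3 -m creep '[[[0,0,0,0,-1,0,255],[0,0,0,0,0,0,255]]]'; python3 -m creep '[[[0,0,0,0,-1,0,255],[0,0,0,0,0,0,255]]]';python3 -m creep '[[[0,0,0,0,-1,0,255],[0,0,0,0,0,0,255]]]';done | grep -E "pos|force"
```

```text
tool_pos: [0.4666, 0.0686, 0.0506]
wrist_force: [0.6, 0.3, -0.6]
tool_pos: [0.4677, 0.0685, 0.0506]
wrist_force: [-1.0, -0.0, 0.1]
tool_pos: [0.4682, 0.0686, 0.0505]
wrist_force: [-2.5, -0.2, 1.1]
```

Contact came at TCP x≈0.4675, exactly as predicted, with a stiffness of roughly 4 N/mm. Now I'll roll anticlockwise: down the flat face first, then around the corner arc.

```bash
python3 -m creep '[[[0,0,0,0,-1,-3,255],[0,0,0,0,0,-5,255],[0,0,0,0,0,-4,255]]]'| grep -E "pos|force|wid"
python3 -m creep '[[[0,0,0,0,-0.7,-8.3,255],[0,0,0,0,-2.2,-8.1,255],[0,0,0,0,-3.5,-7.6,255]]]'| grep -E "pos|force|wid"
python3 - <<'E'
from h import *
c=read_camera("scene")["pixels"];cv2.imwrite("pics/a3.png",cv2.resize(c[130:230,270:420],None,fx=5,fy=5,interpolation=cv2.INTER_CUBIC))
E
```

```text
tool_pos: [0.4688, 0.0564, 0.0503]
wrist_force: [-3.9, 0.5, 2.3]
width: 0.0005
tool_pos: [0.4741, 0.0316, 0.05]
wrist_force: [-8.3, -2.4, 4.1]
width: 0.0004
```

View pics/a3.png

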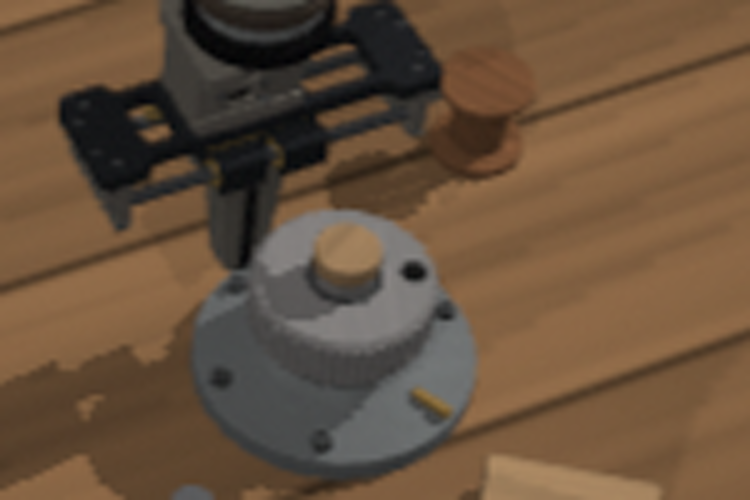

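```bash
cat >> h.py <<'E'
def dang(c,uv):
    # bias of scene cam: ring centre as scene sees it
    ctr=onz(c,(339.2,185.5),.076);p=onz(c,uv,.076)-ctr
    p0=onz(c,(350.2,191.5),.076)-ctr
    return (np.arctan2(p[1],p[0])-np.arctan2(p0[1],p0[0]))%(2*np.pi), np.hypot(*p[:2])
def finddim(c):
    im=c["pixels"];g=im.max(axis=2)
    x0,x1,y0,y1=320,359,170,205
    m=(g[y0:y1,x0:x1]<55).astype(np.uint8)
    n,l,st,ce=cv2.connectedComponentsWithStats(m)
    return [(round(ce[i][0]+x0,1),round(ce[i][1]+y0,1),int(st[i,4]),dang(c,(ce[i][0]+x0,ce[i][1]+y0))) for i in range(1,n) if st[i,4]>=4]
def chk():
    s=read_state();c=read_camera("scene")
    print(round(s["t"],2),s["tool_pos"],s["wrist_force"]);print(finddim(c))
    return c
E
python3 - <<'E'
from h import *
c=chk(); print(dang(c,(352.6,184.2)))
E
python3 -m creep '[[[0,0,0,0,-4.4,-7,255],[0,0,0,0,-5.7,-6,255],[0,0,0,0,-6.7,-5,255],[0,0,0,0,-7.6,-3.7,255]]]'| grep -E "pos|force|wid"
python3 - <<'E'
from h import *
c=chk()
E
```

```text
5.6 [0.4748 0.0303 0.0502] [-8.684  -4.0268  2.479 ]
[(np.float64(321.3), np.float64(173.3), 30, (np.float64(3.027891133562494), np.float64(0.062009055630928636))), (np.float64(352.3), np.float64(183.7), 10, (np.float64(0.8195503799128017), np.float64(0.03547767218829437))), (np.float64(335.2), np.float64(188.1), 13, (np.float64(4.451842954324012), np.float64(0.014248089734275798)))]
(np.float64(0.7690548125664041), np.float64(0.035850840777020665))
tool_pos: [0.4993, 0.0078, 0.0502]
wrist_force: [-5.0, -8.8, 0.2]
width: 0.0001
6.05 [0.4993 0.0078 0.0502] [-5.0403 -8.8334  0.2142]
[(np.float64(323.6), np.float64(172.3), 46, (np.float64(2.91272975551011), np.float64(0.060227606549894785))), (np.float64(347.7), np.float64(177.1), 9, (np.float64(1.5144347214823666), np.float64(0.038181337437190606))), (np.float64(335.2), np.float64(188.1), 13, (np.float64(4.451842954324012), np.float64(0.014248089734275798)))]
```

Rolling works: the ring is at about 1.5 rad with about 10 N of contact force. Continuing around.

```bash
python3 -m creep '[[[0,0,0,0,-8,-2.2,255],[0,0,0,0,-8.3,-0.8,255],[0,0,0,0,-8,0,255],[0,0,0,0,-8,0,255]]]'| grep -E "pos|force|wid"
python3 - <<'E'
from h import *
c=chk()
E
```

```text
tool_pos: [0.5336, 0.003, 0.0505]
wrist_force: [-0.8, -14.4, -3.1]
width: 0.0001
6.5 [0.5336 0.003  0.0505] [ -0.8225 -14.4107  -3.0587]
[(np.float64(329.3), np.float64(179.7), 339, (np.float64(3.1006451303827607), np.float64(0.031903355597959884)))]
```

```bash
python3 -m creep '[[[0,0,0,0,-5,0,255],[0,0,0,0,-8.3,0.4,255],[0,0,0,0,-8.1,1.9,255],[0,0,0,0,-7.6,3.4,255],[0,0,0,0,-6.9,4.8,255]]]'| grep -E "pos|force|wid"
python3 - <<'E'
from h import *
c=chk();cv2.imwrite("pics/a4.png",cv2.resize(c["pixels"][130:230,270:420],None,fx=5,fy=5,interpolation=cv2.INTER_CUBIC))
E
```

```text
tool_pos: [0.5708, 0.0158, 0.051]
wrist_force: [0.5, 0.5, 0.0]
width: 0.0005
7.05 [0.5708 0.0158 0.051 ] [0.5029 0.4707 0.0278]
[(np.float64(336.0), np.float64(185.0), 647, (np.float64(3.563057741377852), np.float64(0.008477771302101436)))]
```

View pics/a4.png

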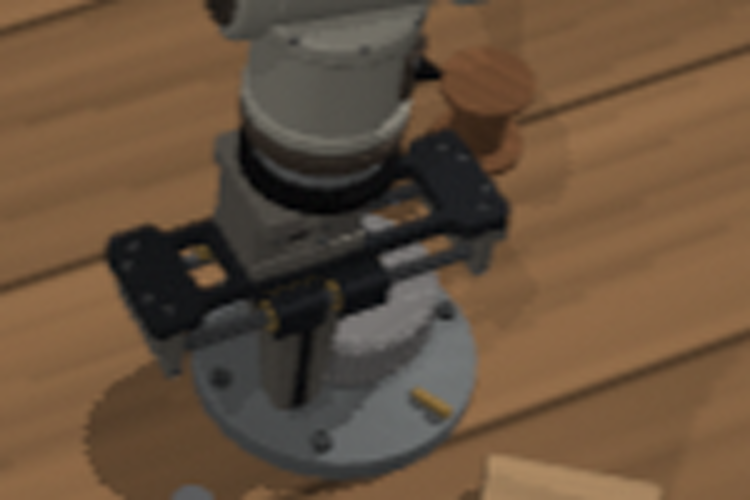

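Contact was lost around (0.571,0.016), so I'll step inward. I'll also check the ring with the wrist camera, which is over it here.

```bash
python3 -m creep '[[[0,0,0,0,1,2.5,255],[0,0,0,0,0.5,0.5,255]]]'| grep -E "pos|force|wid"
cat >> h.py <<'E'
C=np.array([.5275,.0683])
def wchk(name):
    s=read_state();c=read_camera("wrist");im=c["pixels"]
    print(round(s["t"],2),s["tool_pos"],s["wrist_force"])
    # rectified top view of plane z=.076, 0.5 mm/px, up = +x, left=+y
    xs=C[0]+np.linspace(.06,-.06,240);ys=C[1]+np.linspace(.06,-.06,240)
    Y,X=np.meshgrid(ys,xs)
    o,_=wray(c,s,(278,204));T=c["tool_from_camera"];R=s["orientation"]@T[:3,:3]
    P=np.stack([X-o[0],Y-o[1],np.full_like(X,.076)-o[2]],-1)@R
    r=np.hypot(P[...,0],P[...,1]);th=np.arctan2(r,P[...,2]);k=c["K"][0,0]*th/np.maximum(r,1e-9)
    top=cv2.remap(im,(k*P[...,0]+c["K"][0,2]).astype(np.float32),(k*P[...,1]+c["K"][1,2]).astype(np.float32),cv2.INTER_LINEAR)
    cv2.circle(top,(120,120),1,(0,0,255),-1);cv2.circle(top,(120,120),100,(0,255,0),1);cv2.circle(top,(120,120),74,(0,255,255),1)
    cv2.imwrite(f"pics/{name}.png",np.hstack([cv2.resize(im,(480,360)),cv2.resize(top,(310,360))]))
def ta(u,v):  # angle from rectified panel px (310x360 at x offset 480)
    x=(120-v*240/360)*.0005;y=(120-(u-480)*240/310)*.0005
    return np.arctan2(y,x)-np.arctan2(.0168,.033),np.hypot(x,y)
E
python3 -c "
from h import *
wchk('w5')"
```

```text
tool_pos: [0.571, 0.0181, 0.0517]
wrist_force: [10.8, -10.1, -8.3]
width: 0.0004
7.3 [0.571  0.0181 0.0517] [ 10.7837 -10.0984  -8.3163]
```

View pics/w5.png

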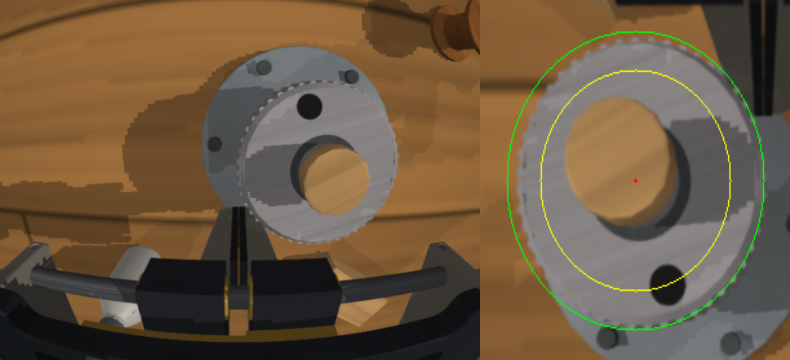

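The rectified wrist view puts the ring exactly where assumed. The dimple at (668,285) gives a ring angle of about 3.0 rad. Contact is back (~15 N), so I'll continue up the +X side.

```bash
python3 -m creep '[[[0,0,0,0,-5.2,6.6,255],[0,0,0,0,-3.9,7.4,255],[0,0,0,0,-2.6,8,255]]]'| grep -E "pos|force|wid"
python3 -m creep '[[[0,0,0,0,-1.0,8.2,255],[0,0,0,0,0,8,255],[0,0,0,0,0,8,255]]]'| grep -E "pos|force|wid"
```

```text
tool_pos: [0.5849, 0.0401, 0.0521]
wrist_force: [16.7, -7.5, -10.9]
width: 0.0006
tool_pos: [0.5882, 0.0659, 0.0527]
wrist_force: [23.6, -2.6, -14.2]
width: 0.0003
```

Force is a bit high, so I'll ease outward 2 mm while continuing.

```bash
python3 -m creep '[[[0,0,0,0,-2.5,6,255],[0,0,0,0,0,6,255],[0,0,0,0,0.7,8.3,255]]]'| grep -E "pos|force|wid"
python3 -m creep '[[[0,0,0,0,2.2,8.1,255],[0,0,0,0,3.5,7.6,255],[0,0,0,0,4.8,6.9,255]]]'| grep -E "pos|force|wid"
python3 -c "
from h import *
wchk('w6')"
```

```text
tool_pos: [0.5865, 0.0872, 0.0526]
wrist_force: [9.2, 0.3, -2.3]
width: 0.0006
tool_pos: [0.5756, 0.1115, 0.0526]
wrist_force: [8.5, 4.7, -1.9]
width: 0.0004
8.55 [0.5756 0.1115 0.0526] [ 8.5427  4.7475 -1.9062]
```

View pics/w6.png

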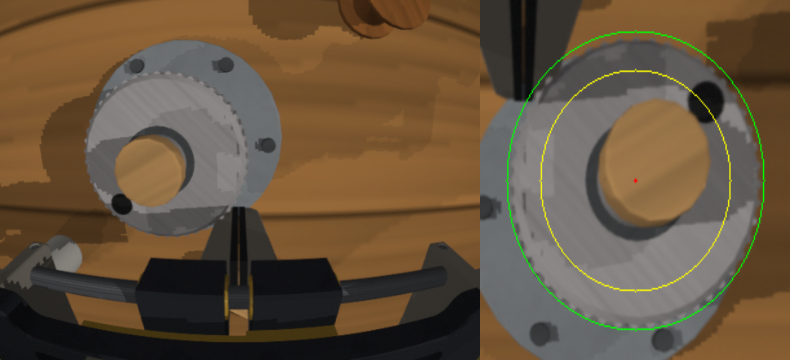

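Dimple at (706,102) gives a ring angle of about 5.0 rad. Contact is about 10 N. Continuing to the +Y side.

```bash
python3 -m creep '[[[0,0,0,0,5.6,6.2,255],[0,0,0,0,6.6,5.2,255],[0,0,0,0,7.4,3.9,255]]]'| grep -E "pos|force|wid"
python3 -m creep '[[[0,0,0,0,8,2.4,255],[0,0,0,0,8.3,1.0,255],[0,0,0,0,8,0,255]]]'| grep -E "pos|force|wid"
```

```text
tool_pos: [0.5542, 0.1272, 0.0524]
wrist_force: [3.2, 4.7, 2.3]
width: 0.0009
tool_pos: [0.5287, 0.1308, 0.0522]
wrist_force: [0.7, 7.2, 2.8]
width: 0.0004
```

```bash
python3 -m creep '[[[0,0,0,0,8,-0.5,255],[0,0,0,0,8.3,-0.8,255],[0,0,0,0,8.1,-2.3,255]]]'| grep -E "pos|force|wid"
python3 -m creep '[[[0,0,0,0,7.6,-3.6,255],[0,0,0,0,6.9,-4.9,255],[0,0,0,0,5.9,-6,255]]]'| grep -E "pos|force|wid"
python3 - <<'E'
from h import *
c=chk();cv2.imwrite("pics/a7.png",cv2.resize(c["pixels"][130:230,270:420],None,fx=5,fy=5,interpolation=cv2.INTER_CUBIC))
E
```

```text
tool_pos: [0.5034, 0.1275, 0.0518]
wrist_force: [-1.1, 6.4, 4.5]
width: 0.0006
tool_pos: [0.4814, 0.112, 0.0508]
wrist_force: [-2.5, 3.5, 2.1]
width: 0.0003
9.8 [0.4814 0.112  0.0508] [-2.4646  3.4732  2.1443]
[(np.float64(346.6), np.float64(171.2), 24, (np.float64(1.7768818025591153), np.float64(0.055469304279565826))), (np.float64(352.0), np.float64(182.9), 11, (np.float64(0.8981244548231795), np.float64(0.03552125054986701))), (np.float64(335.2), np.float64(188.1), 13, (np.float64(4.451842954324012), np.float64(0.014248089734275798)))]
```

View pics/a7.png

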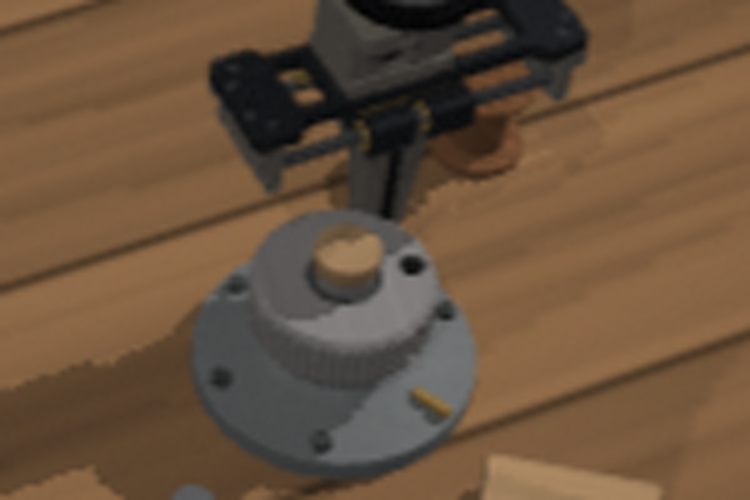

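The dimple is seen again at (352,183), so the ring is at about 7.15 rad. Contact is lighter (4 N), so I'll add a little inward push and continue.

```bash
python3 -m creep '[[[0,0,0,0,4.2,-7.5,255],[0,0,0,0,3.2,-7.6,255],[0,0,0,0,1.9,-8.1,255]]]'| grep -E "pos|force|wid"
python3 -m creep '[[[0,0,0,0,0.3,-8.3,255],[0,0,0,0,-0.2,-8,255],[0,0,0,0,0,-8,255]]]'| grep -E "pos|force|wid"
```

```text
tool_pos: [0.4702, 0.0887, 0.0501]
wrist_force: [-9.6, 3.5, 6.9]
width: 0.0003
tool_pos: [0.4685, 0.0639, 0.0496]
wrist_force: [-13.2, 1.4, 9.3]
width: 0.0001
```

```bash
python3 -m creep '[[[0,0,0,0,0,-8,255],[0,0,0,0,-0.7,-8.3,255],[0,0,0,0,-2.2,-8.1,255]]]'| grep -E "pos|force|wid"
python3 - <<'E'
from h import *
c=chk()
E
```

```text
tool_pos: [0.472, 0.0389, 0.0492]
wrist_force: [-9.2, -1.4, 3.2]
width: 0.0002
10.75 [0.472  0.0389 0.0492] [-9.1816 -1.3787  3.1637]
[(np.float64(321.9), np.float64(173.5), 42, (np.float64(3.0173920103378657), np.float64(0.06047439569189814))), (np.float64(335.2), np.float64(173.6), 5, (np.float64(2.3990931800763775), np.float64(0.04237845472773004))), (np.float64(335.2), np.float64(188.1), 13, (np.float64(4.451842954324012), np.float64(0.014248089734275798)))]
```

The ring is at about 8.7 rad, leaving about 3.9 rad. I'll repeat the first-orbit arc.

```bash
python3 -m creep '[[[0,0,0,0,-3.5,-7.6,255],[0,0,0,0,-4.6,-6.9,255],[0,0,0,0,-5.7,-6,255]]]'| grep -E "pos|force|wid"
python3 -m creep '[[[0,0,0,0,-6.7,-5,255],[0,0,0,0,-7.6,-3.7,255],[0,0,0,0,-8,-2.2,255]]]'| grep -E "pos|force|wid"
```

```text
tool_pos: [0.4859, 0.0169, 0.0491]
wrist_force: [-9.3, -6.9, 2.2]
width: 0.0005
tool_pos: [0.51, 0.0042, 0.0494]
wrist_force: [-4.1, -12.5, -2.5]
width: -0.0001
```

```bash
python3 -m creep '[[[0,0,0,0,-8.2,-0.8,255],[0,0,0,0,-8,0,255],[0,0,0,0,-8,0.3,255]]]'| grep -E "pos|force|wid"
python3 -c "
from h import *
wchk('w8')"
```

```text
tool_pos: [0.5359, 0.003, 0.0497]
wrist_force: [-1.0, -15.4, -4.9]
width: 0.0006
11.7 [0.5359 0.003  0.0497] [ -1.0424 -15.3527  -4.8786]
```

View pics/w8.png

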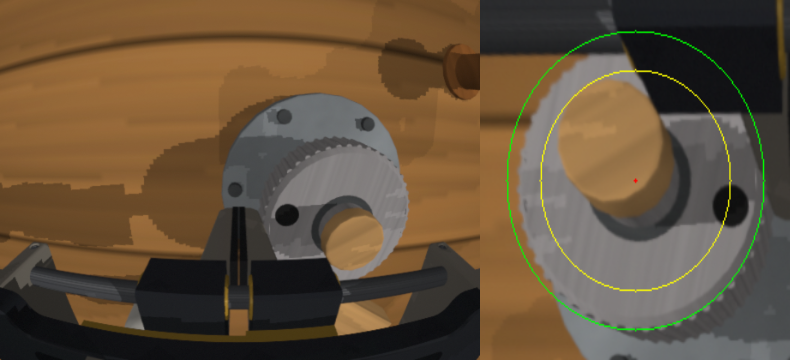

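Dimple at (731,206) gives a ring angle of about 10.3 rad, with 2.28 rad to go.

```bash
python3 -m creep '[[[0,0,0,0,-7,0.5,255],[0,0,0,0,-7.6,1.9,255],[0,0,0,0,-7.2,3.2,255]]]'| grep -E "pos|force|wid"
python3 -m creep '[[[0,0,0,0,-6.7,5,255],[0,0,0,0,-5.7,6,255]]]'| grep -E "pos|force|wid"
```

```text
tool_pos: [0.5594, 0.0091, 0.0502]
wrist_force: [4.1, -10.5, -6.9]
width: -0.0
tool_pos: [0.5734, 0.0203, 0.0509]
wrist_force: [7.5, -9.0, -3.5]
width: 0.0
```

```bash
python3 -m creep '[[[0,0,0,0,-4.8,6.9,255],[0,0,0,0,-3.5,7.6,255],[0,0,0,0,-2.2,8.1,255]]]'| grep -E "pos|force|wid"
python3 -c "
from h import *
wchk('w9')"
```

```text
tool_pos: [0.586, 0.044, 0.0515]
wrist_force: [12.6, -5.1, -9.8]
width: 0.0004
12.55 [0.586  0.044  0.0515] [12.59   -5.1282 -9.8052]
```

View pics/w9.png

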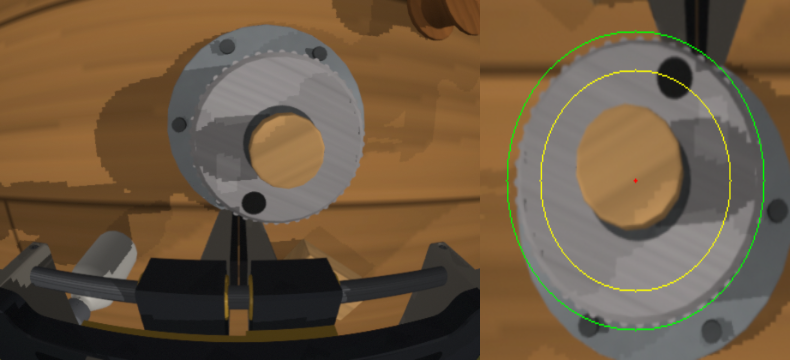

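Dimple at (675,78) gives a ring angle of about 11.67 rad, so about 45 mm of rim travel remains.

```bash
python3 -m creep '[[[0,0,0,0,-0.8,8.2,255],[0,0,0,0,0,8,255],[0,0,0,0,0,8,255],[0,0,0,0,0,8,255],[0,0,0,0,0.5,8,255],[0,0,0,0,0,0,255]]]'| grep -E "pos|force|wid"
python3 -c "
from h import *
wchk('w10')"
```

```text
tool_pos: [0.5865, 0.0874, 0.0523]
wrist_force: [12.7, 3.3, -5.3]
width: 0.0003
13.2 [0.5865 0.0874 0.0523] [12.704   3.2872 -5.3026]
```

View pics/w10.png

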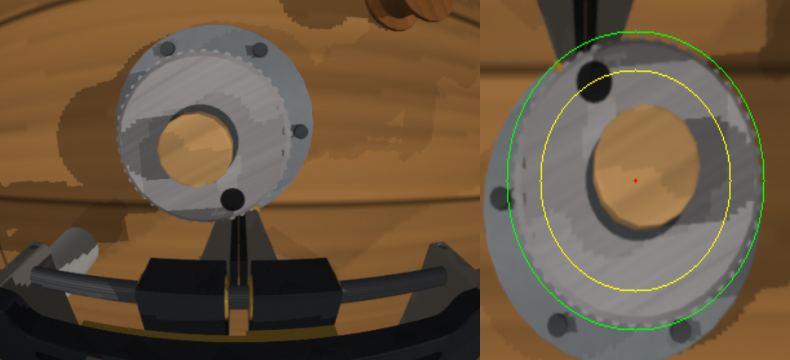

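Dimple at (594,81) now lines up with the rib, so the ring is at about 12.55 rad. I'll back off radially, rise, and check the scene view.

```bash
python3 -m creep '[[[0,0,0,0,-5,0,255],[0,0,0,0,-8,0,255],[0,0,0,-20,0,0,255],[0,0,0,-40,0,0,255],[0,0,0,-40,0,0,255],[0,0,0,0,0,0,255],[0,0,0,0,0,0,255],[0,0,0,0,0,0,255]]]'
python3 -c "
from h import *
wchk('w11')
c=read_camera('side')['pixels'];cv2.imwrite('pics/s11.png',cv2.resize(c[160:250,150:300],None,fx=5,fy=5,interpolation=cv2.INTER_CUBIC))
"
```

```text
t: 14.05
tool_pos: [0.5931, 0.0866, 0.1488]
orientation: [[-0.003, -1.0, -0.0], [0.0, -0.0, 1.0], [-1.0, 0.003, 0.0]]
wrist_force: [-0.1, 0.1, 0.2]
width: 0.0001
14.05 [0.5931 0.0866 0.1488] [-0.0512  0.1316  0.1866]
```

View pics/w11.png

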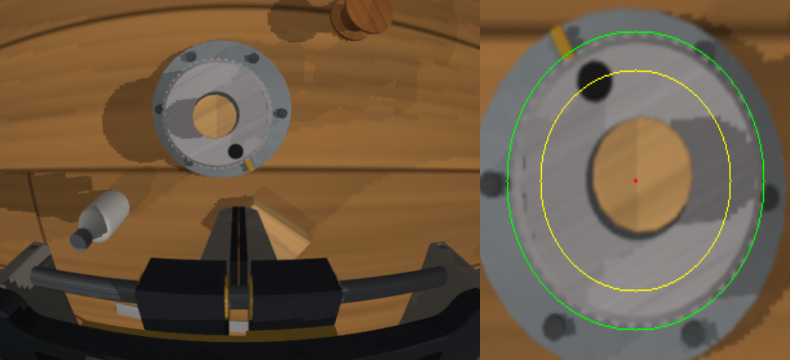

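View pics/s11.png

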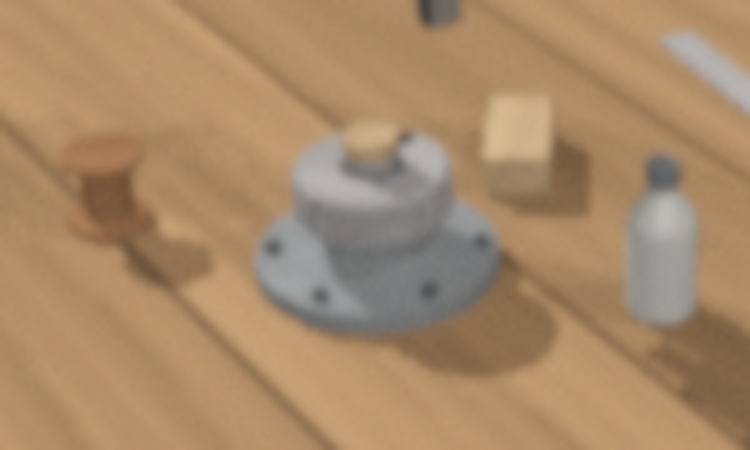

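The dimple lines up with the rib, the pad height is unchanged and the bystanders haven't moved. Now over the pad.

```bash
python3 -m creep '[[[0,0,0,0,20,-6,255],[0,0,0,0,25,-6,255],[0,0,0,0,20.6,-6.3,255],[0,0,0,20,0,0,255],[0,0,0,15,0,0,255],[0,0,0,0,0,0,255]]]'
python3 -m creep '[[[0,0,0,4,0,0,255],[0,0,0,4,0,0,255],[0,0,0,4,0,0,255],[0,0,0,4,0,0,255],[0,0,0,0,0,0,255]]]'
```

```text
t: 14.75
tool_pos: [0.5258, 0.0685, 0.1123]
orientation: [[-0.007, -1.0, -0.0], [0.001, -0.0, 1.0], [-1.0, 0.007, 0.001]]
wrist_force: [-0.5, -0.8, -0.2]
width: 0.0008
t: 15.25
tool_pos: [0.5282, 0.0684, 0.0991]
orientation: [[-0.001, -1.0, -0.0], [0.0, -0.0, 1.0], [-1.0, 0.001, 0.0]]
wrist_force: [-0.1, 0.2, -0.5]
width: -0.0001
```

```bash
python3 -m creep '[[[0,0,0,3,0,0,255],[0,0,0,3,0,0,255],[0,0,0,3,0,0,255],[0,0,0,3,0,0,255],[0,0,0,0,0,0,255]]]'
python3 -m creep '[[[0,0,0,3,0,0,255],[0,0,0,2,0,0,255],[0,0,0,2,0,0,255],[0,0,0,1,0,0,255],[0,0,0,0,0,0,255],[0,0,0,0,0,0,255]]]'
```

```text
t: 15.75
tool_pos: [0.5285, 0.0684, 0.0872]
orientation: [[-0.0, -1.0, -0.0], [0.0, -0.0, 1.0], [-1.0, 0.0, 0.0]]
wrist_force: [-0.3, -0.1, 0.1]
width: 0.0001
t: 16.35
tool_pos: [0.5287, 0.0684, 0.0803]
orientation: [[0.0, -1.0, -0.0], [-0.0, -0.0, 1.0], [-1.0, -0.0, -0.0]]
wrist_force: [-2.2, -0.5, 6.1]
width: 0.0004
```

```bash
python3 -m creep '[[[0,0,0,2,0,0,255],[0,0,0,2,0,0,255],[0,0,0,0,0,0,255],[0,0,0,0,0,0,255]]]'
python3 -c "
from h import *
c=read_camera('side')['pixels'];cv2.imwrite('pics/s12.png',cv2.resize(c[140:230,150:300],None,fx=5,fy=5,interpolation=cv2.INTER_CUBIC))
"
```

```text
t: 16.75
tool_pos: [0.529, 0.0683, 0.0801]
orientation: [[-0.001, -1.0, -0.001], [-0.001, -0.001, 1.0], [-1.0, 0.001, -0.001]]
wrist_force: [-15.1, -0.3, 33.1]
width: 0.0004
```

View pics/s12.png

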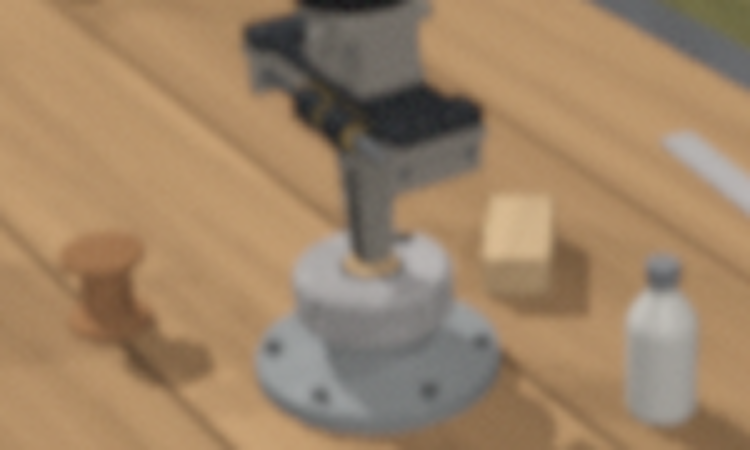

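It is hard on the stop: z stays at 0.0801 with 33 N. I'll rise and check.

```bash
python3 -m creep '[[[0,0,0,-6,0,0,255],[0,0,0,-20,0,0,255],[0,0,0,-40,0,0,255],[0,0,0,-40,10,0,255],[0,0,0,-10,0,0,255],[0,0,0,0,-30,0,255],[0,0,0,0,-30,0,255],[0,0,0,0,0,0,255],[0,0,0,0,0,0,255]]]'
python3 -c "
from h import *
wchk('w13')
c=read_camera('side')['pixels'];cv2.imwrite('pics/s13.png',cv2.resize(c[160:250,150:300],None,fx=5,fy=5,interpolation=cv2.INTER_CUBIC))
"
```

```text
t: 17.7
tool_pos: [0.5779, 0.0684, 0.19]
orientation: [[-0.003, -1.0, -0.0], [0.0, -0.0, 1.0], [-1.0, 0.003, 0.0]]
wrist_force: [-0.6, -0.5, -0.3]
width: 0.0004
17.7 [0.5779 0.0684 0.19  ] [-0.566  -0.5005 -0.2953]
```

View pics/w13.png

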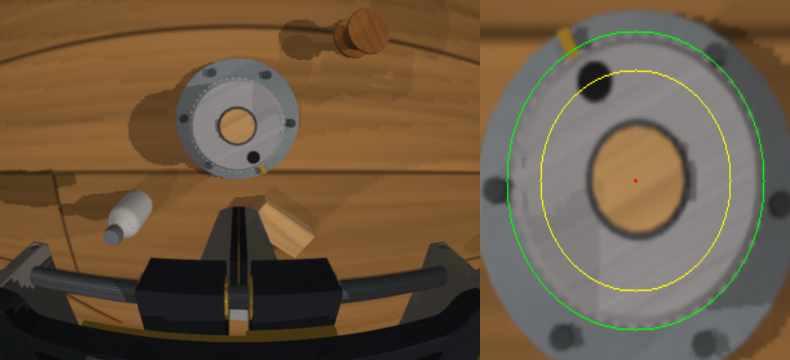

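View pics/s13.png

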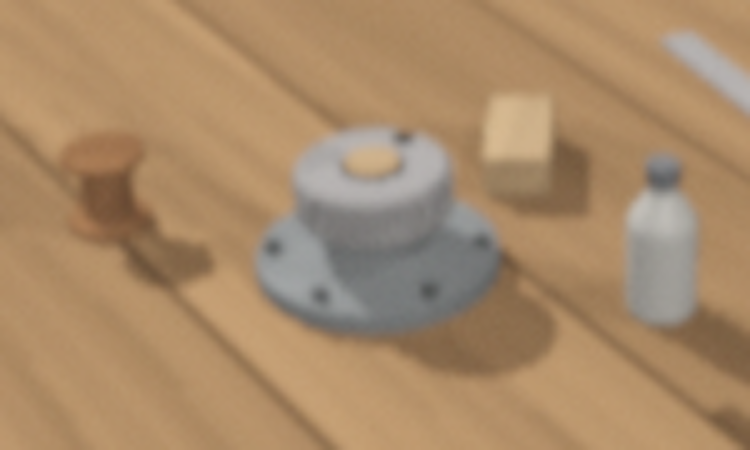

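The pad is nearly flush with the ring, the dimple still lines up with the rib, and the bystanders are in place. Handing in.

```bash
python3 -c "
from rig import *
print(job_done())"
```

```text
the job is handed in; nothing more can be done
None
```

The ring is loosened two full turns and the pillar is down on its stop. I handed the job in at about 18 s; the hand-in reports no verdict.

**Ring:** I rolled it anticlockwise with the shut fingertip pressed against its rim, about one and a half trips around it. Successive dimple sightings gave 0.8, 1.5, 3.0, 5.0, 7.1, 8.7, 10.3, 11.7 and finally about 12.55 rad, so the turn count is not in doubt. The dimple ended in line with the brass rib and was still there after the press.

**Pillar:** The side view before the press showed the pad at its starting height. I then pressed the pad straight down; the tip stopped at z = 0.080 m and stayed there at 33 N, which puts the pillar on its stop.

**Last checks:**
- The pad sits nearly flush with the ring.
- The spool, bottle and offcut look unmoved. The mallet was not in the later pictures, but the arm never went near it.
- The arm is clear of everything.

**Trouble along the way:**
- Contact was lost once, at about 3 rad. I moved the tip inward and carried on.
- Rim force peaked at about 28 N, so I eased off.
- The wrist force read almost nothing partway through the press, not the roughly 3 N expected. The final height and the firm stop both agree with the pillar being home.

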